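# Load the reagent cassette and latch the analyser's hatch

## Task

Load the analyser: stand the white and green reagent cassette in the blue guides of the sloping bay and press it down until it is fully home. Then fold the hatch shut over it, and once it is shut press the orange catch all the way in. Leave the timer, the stapler and the red marker where they are.

Things in the scene. Friction and masses are not known exactly. Their poses are not given: they have to be found in the camera images.
- cassette: Reagent cassette, loose, about 0.2 kg: white block 110 x 40 mm with a green band, 60 mm high overall (block 55 mm, plus three flat green caps 28 mm wide and 5 mm high in a row along its top). Stands upright on the worktop at the start. Origin: centre of its underside; x along the 110 mm length, y across the 40 mm width, z up. The same both ways round.
- cassette_top (a point): Centre of the top of the cassette (top of its middle cap), 60 mm above its underside.
- analyser: Analyser, fixed: a white wedge 230 x 230 mm in plan, 60 mm high in front and 174 mm behind, with a face that slopes up away from the robot at 30 degrees to the horizontal. Origin: centre of its underside; x to its back, y to its left, z up. The bay is in its face.
- bay_centre (a point): Centre of the bay, in the plane of the analyser's sloping face. Axes: x up the slope, y left along the face, z square out of the face (30 degrees from vertical, leaning to the robot). The bay is an open recess 156 x 156 mm, 64 mm deep, with the blue guides in its middle. The cassette goes in with its length along x and its caps outward.
- guides (a point): Centre of the mouth of the rectangle of blue guides that takes the cassette, 37 mm below bay_centre along its z; same axes. Inside it is 118 mm clear along x and 48 mm along y; the top 8 mm flare out by some 5 mm. 42 mm of the recess is free on either y side of it for fingers. Its floor is the grey plate of the carriage (carriage).
- carriage (a joint): Travel in m of the stiff carriage plate under the cassette, square into the face: 0 = up, at the start (cassette's underside at z = -51 mm of bay_centre, its top at +9 mm, too proud for the hatch to shut); 0.013 = home at its stop (top at -4 mm). Needs 11 N or a little more, moves stiffly, stays where left; the cassette's weight does not move it.
- hatch (a joint): Angle in rad of the hatch: 0 = shut, 1.6 to 2.0 at the start, 2.1 at most. A flat grey panel with a clear window, 160 x 160 x 6 mm, hinged along the right (-y) side of the bay; it swings over to the left as it shuts. Its hinge is stiff: it stays at any angle; 3 to 4 N at its free edge move it. Shut, it lies with its outer face 8 mm above the sloping face.
- hatch_hinge (a point): Middle of the hatch's hinge line, which runs along the slope (x of bay_centre), 84 mm to the right of and 5 mm above bay_centre in its frame. Its axes turn with the hatch: x along the hinge line, y across the panel to the free edge, z out of the outer face. The panel covers y = 4 to 164 mm, x = -80 to 80 mm, z = -3 to 3 mm.
- hatch_edge (a point): Middle of the hatch's free edge, 164 mm from the hinge line, mid-thickness; same axes as hatch_hinge.
- catch_top (a point): Centre of the top of the orange push catch on the hatch's outer face, a bar 62 mm long (x of the hatch) and 24 mm wide, 143 mm from the hinge line and midway along x; its top stands 11 mm out of the panel's face when up and 3 mm when in. Same axes as the hatch; pushed along -z.
- catch (a joint): Travel in m of the orange catch: 0 = up, as it starts, 0.008 = fully in. It needs about 8 N and stays where it is left.
- timer: White timer 62 x 62 x 20 mm lying on the worktop, a bystander; origin at the centre of its underside.
- stapler: Red and black stapler, 40 x 148 x 47 mm, a bystander; origin at the centre of its underside, y along its length.
- marker_red: Red and white marker, 131 mm long and 15 mm thick, a bystander; origin at the centre of its underside, y along its length.

How it is judged (in metres and radians):
On the way, in this order (a step that is already met when the one before it is completed fails the run):
1. the cassette stands in the guides of the bay (z of cassette in the frame of bay_centre below -0.044 m and x of cassette in the frame of bay_centre between -0.01 and 0.01 m and y of cassette in the frame of bay_centre between -0.01 and 0.01 m), for 0.05 s.
2. the cassette is pressed home (carriage within 2.5 mm of its stop) (value of joint carriage above 0.0105 m), for 0.1 s.
3. the hatch is folded shut (value of joint hatch below 0.06 rad), for 0.05 s.
4. the catch is pressed in (value of joint catch above 0.006 m), for 0.1 s.
At the end, for the whole second after the job is handed in: The cassette stands, caps outward, between the blue guides (within 8 mm and 7 degrees) and is pressed home to within 2.5 mm of the carriage's stop, at rest; the hatch is shut to within 0.04 rad and the orange catch is in to within 2 mm (value of joint carriage above 0.0105 m and z of cassette in the frame of bay_centre below -0.059 m and x of cassette in the frame of bay_centre between -0.008 and 0.008 m and y of cassette in the frame of bay_centre between -0.008 and 0.008 m and angle between the z axis of cassette and the z axis of bay_centre, either way round below 0.12 rad and z of cassette_top in the frame of bay_centre above -0.02 m and value of joint hatch below 0.04 rad and value of joint catch above 0.006 m and linear speed of cassette below 0.02 m/s); the robot touches nothing.
It fails at once if the timer is pushed more than 30 mm (distance of timer from where it was at the start of the episode above 0.03 m).
It fails at once if the stapler is pushed more than 30 mm (distance of stapler from where it was at the start of the episode above 0.03 m).
It fails at once if the red marker is pushed more than 30 mm (distance of marker_red from where it was at the start of the episode above 0.03 m).
It fails at once if the catch is pushed in while the hatch stands open (value of joint hatch above 0.15 rad and value of joint catch above 0.004 m).
It also fails if it takes over 51 s, if anything falls off the work surface, if the arm or the gripper's body presses on something with over 40 N, if the wrist force passes 120 N, or if a joint passes its speed limit or range.

## Robot

A 6-joint arm with a two-finger parallel gripper is mounted at the origin on a cart in front of the work surface, level with it; the furniture and walls round the work are solid. World frame = base frame: x ahead of the robot, y to its left, z up, the work surface at z = 0. Lengths are in mm, angles in rad, forces in N, time in s.
With the tool pointing down it reaches from about 350 to 875 mm from the base axis. Payload 4.2 kg.
Tool frame: the origin (TCP) lies at the very end of the fingers, on their centre line; the grasp point (between the pads) lies 19 mm behind it; z points along the fingers, y is the line along which they close (so a half turn about z gives the same grasp; the last joint's range is limited). The gripper opens to 85 mm and grips with 20 to 120 N. Pads are 22 mm wide; open, the fingers measure 114 mm over their backs; the gripper's body (76 mm by 85 mm) begins 54 mm behind the grasp point. The pads swing forward as they close: fully open they stand 13 mm farther back than shut.
Start: joints at [1.535, 0.385, 0.008, 0, -1.194, -0.259], TCP at [181.561, 598.026, 231.312] pointing down, gripper open.
Joint ranges: [-3.14, 3.14], [-1.21, 2.06], [-1.07, 1.41], [-3.16, 2.05], [-2.99, -0.16], [-3.1, 3.1]. Speed limits (rad/s): [2.79, 2.79, 3.14, 3.14, 3.14, 3.14].

## Interface

Orientations are given as a unit quaternion [x, y, z, w].
In Python, from bench import read_state, get_image, camera_model, job_done gives the robot as it stands.
- The arm moves only by the shell command python3 -m handwheel 'ROWS'. ROWS is JSON, a list of rows, each a list of 7 numbers: the shift along the tool's x, y, z in m, then the turn, a rotation vector about the tool's x, y, z in rad, then the gripper's target within -1 to 1 (fully open at 1, half-way at 0, shut at -1). In form: [[dx, dy, dz, wx, wy, wz, jaw], ...]. A call has 1 to 10 rows; each row is the pose to reach, as a shift and turn from the pose commanded when the call began, along the tool's axes at that moment; what a row does not reach only later rows make up. A row lasts 1/8 s, in which the tool goes at most 62.5 mm and 10.7 degrees, less where a joint would pass 70% of its speed; a pose out of reach is approached as far as the arm can. A call with a gripper value outside its range is refused whole. The fingers move at their own pace and stop on an object; the grip force is fixed at half the most. Time passes only in rows, so rows that repeat a pose let the fingers close. It gives the time, the measured TCP pose, the force, the opening and the grip force at its end, in the units of the state.
- read_state(): the state, without advancing time (a new reading comes with each control period).
- get_image(name): name is "side" or "top"; returns (picture, depth): 384x512x3 uint8, blue, green, red; 384x512 float32, mm along the optical axis (not along the pixel's ray), 0 where there is no reading.
- camera_model(name): a dict with "K" (3x3 intrinsics, pixels), "rvec" (rotation vector, rad) and "tvec" (3), from world to camera coordinates, as OpenCV has them. Camera axes: x right, y down, z forward; pixel columns grow to the right and rows downward; lengths in mm; the calibration is good to about 2 mm. A picture is of the moment at which its call begins. camera_model takes no time and is no camera call.
- job_done(): hands the job in; it is judged then, once.
The state is a dict: "clock": time; "joints": joint angles; "joint_vel": joint speeds; "joint_efforts": joint torques, N m; "position": TCP position; "ee_rot": TCP orientation; "contact_force": force on the tool from outside, world axes, zero at the start; "wrist_torque": the same for the moment, N m; "gripper_width": finger opening in mm; "grasp_force": force on a finger pad.
Only numpy, scipy, OpenCV 4.12 (cv2) and the standard library are available. Lean on these libraries where they do the work, as an engineer would, in place of code of your own. Each camera call takes 0.05 s, during which the arm holds its last target. There are 200 camera calls.

## Working session

There is one attempt and no reset: what is moved stays moved. The work goes in short steps, Python scripts to look and compute and a shell command to move; the robot and the scene stay as the last step left them, time stands still between calls to the robot, and variables do not carry over. Pictures are saved under pics/ and viewed, at most 10 in all, crops included, and the job is handed in when it is done.

```bash
mkdir -p pics; ls
cat > h.py <<'E'
import numpy as np, cv2
from scipy.spatial.transform import Rotation as R
from bench import *
def cam(n):
    c=camera_model(n); return np.array(c["K"],float),cv2.Rodrigues(np.array(c["rvec"],float))[0],np.array(c["tvec"],float).ravel()
def cloud(n,d):
    K,Rm,t=cam(n); v,u=np.mgrid[:d.shape[0],:d.shape[1]]
    p=np.stack([(u-K[0,2])/K[0,0]*d,(v-K[1,2])/K[1,1]*d,d],-1); return (p-t)@Rm
def proj(n,P):
    K,Rm,t=cam(n); q=(Rm@np.atleast_2d(P).T).T+t; return (q[:,:2]/q[:,2:])*[K[0,0],K[1,1]]+[K[0,2],K[1,2]]
def ray(n,uv,z):
    K,Rm,t=cam(n); o=-Rm.T@t; d=Rm.T@np.linalg.inv(K)@np.array([uv[0],uv[1],1.]); return o+d*(z-o[2])/d[2]
E
python3 - <<'E'
from h import *
ims=[]
for n in("side","top"):
    p,d=get_image(n); np.savez(f"{n}0.npz",p=p,d=d); ims.append(p)
    K,Rm,t=cam(n); print(n,-Rm.T@t,Rm[2],K[0,0])
cv2.imwrite("pics/a.png",cv2.resize(ims[0],(800,600))); cv2.imwrite("pics/b.png",cv2.resize(ims[1],(800,600)))
s=read_state(); print(s)
E
```

```text
pics
side [705.52294035 864.27281135 579.57647051] [-0.25824465 -0.79589918 -0.54758944] 390.37410650630517
top [ 330.81718736  151.71302594 1039.87408826] [ 0.16523268  0.00503044 -0.98624178] 395.3323102598007
{'clock': 0.1, 'joints': array([ 1.53462852e+00,  3.85481206e-01,  6.78588122e-03, -4.28921533e-04,
       -1.19400311e+00, -2.58610219e-01]), 'joint_vel': array([-0.00054005, -0.00039408,  0.00429386,  0.00239199,  0.00103815,
       -0.00040321]), 'joint_efforts': array([-7.20890439e-04, -3.93319237e+01,  1.88928598e+01,  4.19797629e+00,
       -2.58332788e-03,  3.91240064e-06]), 'position': array([181.40759166, 597.55931898, 230.34009555]), 'ee_rot': array([ 9.89145802e-01, -1.46934131e-01, -9.25499497e-05,  9.67303125e-04]), 'contact_force': array([ 0.6087771 , -0.08590901, -0.75880659]), 'wrist_torque': array([-0.02841281,  0.03778925, -0.04109526]), 'grasp_force': 0.0, 'gripper_width': 85.23300354688797}
```

View pics/a.png

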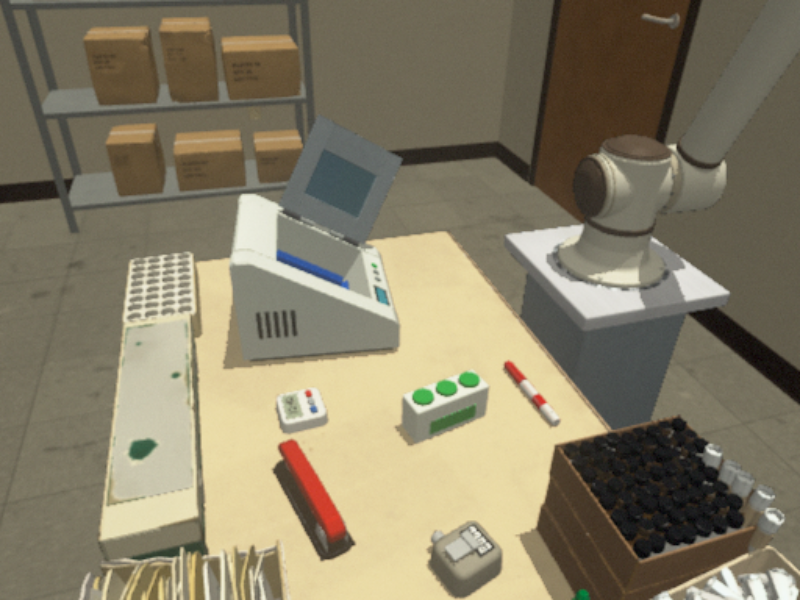

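View pics/b.png

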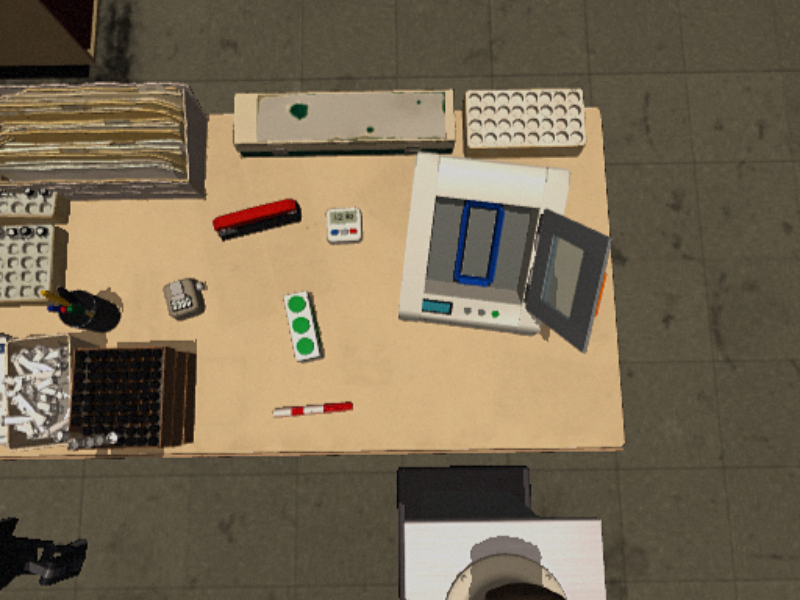

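The side view (px 800x600) shows the cassette at (445,405), the analyser with its open hatch at (320,270), the timer at (302,410), the stapler at (315,500) and the marker at (530,390). The top view has the cassette caps at (297,303), (301,325) and (305,346), and the blue guides centred at about (479,244). The hatch is to their right.

Run:
```python
from h import *
T=np.load("top0.npz");S=np.load("side0.npz")
for n,D in(("top",T),("side",S)):
    p,d=D["p"],D["d"]; hsv=cv2.cvtColor(p,cv2.COLOR_BGR2HSV); C=cloud(n,d)
    g=cv2.inRange(hsv,(50,120,60),(75,255,255))
    k,l,st,c=cv2.connectedComponentsWithStats(g)
    for i in range(1,k):
        if st[i,4]>30: print(n,"green",c[i],st[i,4],ray(n,c[i],60).round(1),np.median(C[l==i],0).round(1))
    b=cv2.inRange(hsv,(108,150,60),(125,255,255))
    k,l,st,c=cv2.connectedComponentsWithStats(b)
    for i in range(1,k):
        if st[i,4]>50:
            P=C[l==i]; print(n,"blue",c[i],st[i],np.median(P,0).round(1),P.min(0),P.max(0)); print(cv2.minAreaRect(np.argwhere(l==i)[:,::-1].astype(np.float32)))
# slope face: white points with normal ~30deg
C=cloud("top",T["d"]); p=T["p"]
M=np.zeros(p.shape[:2],bool); M[90:220,250:370]=1
P=C[M]; P=P[(P[:,2]>50)]
best=None
for psi in np.radians(np.arange(-25,25,.5)):
    n=np.array([-.5*np.cos(psi),-.5*np.sin(psi),.866]); q=P@n
    h,e=np.histogram(q,np.arange(q.min(),q.max(),1.5)); 
    if best is None or h.max()>best[0]: best=(h.max(),np.degrees(psi),e[h.argmax()]+.75)
print(best)
```

```text
top green [189.32142857 194.26190476] 84 [497.9 325.6  60. ] [498.2 325.3  59.6]
top green [192.02298851 207.55172414] 87 [464.  318.4  60. ] [463.2 318.6  59.3]
top green [194.82417582 221.08791209] 91 [429.9 311.1  60. ] [430.2 310.7  59.9]
top blue [306.34166667 157.27708333] [291 128  32  55 480] [580.7  29.9  78.6] [330.81718736 -10.02610646  18.99781748] [ 660.13370858  151.71302594 1039.87408826]
((306.4500427246094, 155.3500213623047), (26.16295051574707, 53.457271575927734), 8.130102157592773)
side green [299.76190476 242.63095238] 84 [431.7 315.7  60. ] [431.9 315.6  59.9]
side green [285.24731183 247.98924731] 93 [465.9 322.8  60. ] [466.2 322.9  59.9]
side green [270.29473684 253.6       ] 95 [499.9 330.2  60. ] [500.1 329.4  59.8]
side green [372.16 380.48] 50 [447.  616.8  60. ] [484.8 652.5 135.8]
side blue [197.47552448 170.21678322] [178 161  41  19 143] [585.5   6.7  79.3] [534.13496571  -2.74134637  49.45951491] [630.65835562  16.64754083 108.3129796 ]
((197.61538696289062, 170.42308044433594), (43.461544036865234, 3.538461923599243), 22.61986541748047)
(np.int64(1443), np.float64(-7.0), np.float64(-178.83914401785398))
```

Run:
```python
from h import *
from scipy.optimize import least_squares
for n,box in(("top",(90,225,250,400)),("side",(60,240,140,260))):
    D=np.load(n+"0.npz"); p,d=D["p"],D["d"]; C=cloud(n,d); hsv=cv2.cvtColor(p,cv2.COLOR_BGR2HSV)
    M=np.zeros(d.shape,bool); M[box[0]:box[1],box[2]:box[3]]=1
    m=M&(C[...,2]>55)&(C[...,2]<180)&(C[...,0]<900)&(C[...,0]>400)&(d>0)
    P=C[m]; psi,off=np.radians(-7),-178.8
    for tol in(5,3,2,2):
        N=np.array([-.5*np.cos(psi),-.5*np.sin(psi),.866]); q=P[abs(P@N-off)<tol]
        c=q.mean(0); nn=np.linalg.svd(q-c)[2][2]; nn*=np.sign(nn[2]); psi=np.arctan2(-nn[1],-nn[0]); off=c@nn
    print(n,"plane",nn.round(4),"tilt",np.degrees(np.arccos(nn[2])),"psi",np.degrees(psi),"off",off,len(q))
    psi0=np.radians(-7.5) if n=="side" else psi
    X=np.array([.866*np.cos(psi),.866*np.sin(psi),.5]);Y=np.array([-np.sin(psi),np.cos(psi),0]);N=np.cross(X,Y)
    b=cv2.inRange(hsv,(108,130,40),(125,255,255))>0
    Q=C[b&M]; L=np.stack([Q@X,Q@Y,Q@N-np.median(q@N)],-1); r=L[(L[:,2]>-42)&(L[:,2]<-30)]
    print(len(Q),len(r),np.percentile(L[:,2],[5,25,50,75,95]).round(1))
    if len(r)>20:
        rr=cv2.minAreaRect(r[:,:2].astype(np.float32)); print(rr)
        cc=X*rr[0][0]+Y*rr[0][1]+N*(np.median(q@N)); print("bay_centre",cc.round(1))
    # face outline
    fq=np.stack([q@X,q@Y],-1).astype(np.float32); fr=cv2.minAreaRect(fq); print("face",fr)
    # hatch
    h=M&(d>0)&(C[...,0]<900)&(C[...,2]>0)&((C-0)@N>off+12); H=C[h]; H=H[(H[:,1]<-40)&(H[:,1]>-300)&(H[:,0]>400)]
    if len(H)>50:
        c=H.mean(0); U=np.linalg.svd(H-c,full_matrices=False)[2]; k=U[2]; print("hatch",len(H),c.round(1),k.round(3),"angle between outer normal & N",np.arccos(abs(k@N)),k@X)
```

```text
top plane [-0.4942  0.0687  0.8666] tilt 29.92909421027791 psi -7.915984172720564 off -175.9727252280862 2101
566 270 [-74.6 -47.4 -42.2 -39.1 -36.5]
((537.9286499023438, 111.589599609375), (63.916900634765625, 133.51007080078125), 89.73973083496094)
bay_centre [564.4  34.2 115.8]
face ((541.6636352539062, 111.58550262451172), (229.5155029296875, 244.97731018066406), 89.82479095458984)
hatch 3193 [504.4 -76.  198.9] [ 0.055 -0.944 -0.325] angle between outer normal & N 1.1878471177129317 -0.0028209081192476226
side plane [-0.4928  0.0714  0.8672] tilt 29.863448325408733 psi -8.243379952878646 off -175.2753090524712 1129
212 67 [-49.2 -46.1 -43.4 -41.3 -39.1]
((531.988037109375, 90.46981048583984), (26.87948989868164, 124.35962677001953), 78.06527709960938)
bay_centre [556.3  10.8 113. ]
face ((540.164306640625, 117.61251831054688), (234.6283416748047, 230.826171875), 0.8681378364562988)
hatch 3653 [508.9 -72.2 191.6] [ 0.054 -0.946 -0.321] angle between outer normal & N 1.1894867974278793 0.003251742915917344
```

```bash
cat >> h.py <<'E'
PSI=np.radians(-8.1); BC=np.array([565.2,36.2,115.8])
def bayR():
    X=np.array([np.cos(np.pi/6)*np.cos(PSI),np.cos(np.pi/6)*np.sin(PSI),.5]);Y=np.array([-np.sin(PSI),np.cos(PSI),0]); return np.stack([X,Y,np.cross(X,Y)],1)
def bay(p): return BC+bayR()@np.array(p,float)
def toolbay(): B=bayR(); return np.stack([B[:,0],-B[:,1],-B[:,2]],1)
def down(yaw): c,s=np.cos(yaw),np.sin(yaw); return np.array([[c,s,0],[s,-c,0],[0,0,-1.]])
def delta(P,Rt):
    s=read_state(); R0=R.from_quat(s["ee_rot"]).as_matrix()
    print("shift m",(R0.T@(np.array(P)-s["position"])/1000).round(4),"rot",R.from_matrix(R0.T@Rt).as_rotvec().round(4))
E
python3 -c "
from h import *
delta([465,320.5,150],down(np.radians(12)))
print(proj('top',[[465,320.5,60]]),proj('side',[[465,320.5,60]]))"
```

```text
shift m [0.3519 0.1825 0.0807] rot [ 1.900e-03  4.000e-04 -5.044e-01]
[[191.20097419 207.17475973]] [[285.26137944 247.14767604]]
```

```bash
python3 -m handwheel '[[0.352,0.1825,0,0,0,-0.504,1],[0.352,0.1825,0,0,0,-0.504,1],[0.352,0.1825,0,0,0,-0.504,1],[0.352,0.1825,0,0,0,-0.504,1],[0.352,0.1825,0.03,0,0,-0.504,1],[0.352,0.1825,0.08,0,0,-0.504,1],[0.352,0.1825,0.08,0,0,-0.504,1],[0.352,0.1825,0.08,0,0,-0.504,1],[0.352,0.1825,0.08,0,0,-0.504,1]]'
python3 - <<'E'
from h import *
ims=[]
for n in("side","top"):
    p,d=get_image(n); np.savez(f"{n}1.npz",p=p,d=d); u=proj(n,[[465,320.5,60]])[0].astype(int)
    v=u[1]-20; c=p[max(0,v-75):v+75,u[0]-100:u[0]+100]; ims.append(cv2.resize(c,(400,300)))
cv2.imwrite("pics/c.png",np.hstack(ims)); delta([465,320.5,30],down(np.radians(12)))
E
```

```text
clock: 1.23
position: [465.5, 321.5, 151.6]
ee_rot: [0.995, 0.104, 0.0, -0.0]
contact_force: [0.7, 0.9, 0.8]
gripper_width: 85.4
grasp_force: 0.0
shift m [-0.0009  0.002   0.1224] rot [-0.0013 -0.0018  0.0013]
```

View pics/c.png

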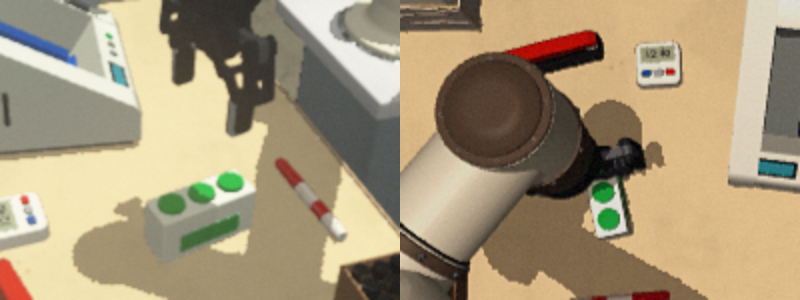

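The crop shows the open fingers above the cassette. In the side view the tips are at about (182,78) and (240,130) in the left half, and the cassette is unmoved below, with its caps in line.

Run:
```python
from h import *
s=read_state(); Rm=R.from_quat(s["ee_rot"]).as_matrix(); print(s["position"])
u=proj("side",[[465,320.5,60]])[0].astype(int)
D=np.load("side1.npz");C=cloud("side",D["d"])
for sg in(1,-1):
    q=s["position"]+Rm@np.array([0,sg*50,-13]); pp=proj("side",q)[0]; print(q,(pp-[u[0]-100,u[1]-95])*2)
# finger tip points from depth, in tool frame
m=(C[...,2]>140)&(C[...,2]<190)&(abs(C[...,0]-465)<60)&(abs(C[...,1]-320)<90)
L=(C[m]-s["position"])@Rm*1.0
for sg in(1,-1):
    k=L[L[:,1]*sg>0]; print(len(k),np.percentile(k,[2,50,98],axis=0).round(1).tolist())
```

```text
[465.27726486 322.42032801 152.41700378]
[475.71533641 273.50519075 165.35361883] [179.63276022  78.73836865]
[454.79912724 371.29320709 165.48032353] [239.42180353 134.2266045 ]
128 [[-12.1, 41.8, -36.9], [1.3, 43.7, -25.8], [10.0, 53.4, -13.5]]
125 [[-7.8, -56.9, -37.1], [5.4, -51.4, -26.7], [10.4, -42.6, -12.9]]
```

```bash
sed -i 's/565.2,36.2,115.8/565.8,37.5,115.8/' h.py
python3 -m handwheel '[[0,0,0.05,0,0,0,1],[0,0,0.1,0,0,0,1],[0,0,0.1225,0,0,0,1],[0,0,0.1225,0,0,0,-1],[0,0,0.1225,0,0,0,-1],[0,0,0.1225,0,0,0,-1],[0,0,0.1225,0,0,0,-1],[0,0,0.1225,0,0,0,-1],[0,0,0.1225,0,0,0,-1]]'
```

```text
clock: 2.45
position: [466.3, 322.6, 31.0]
ee_rot: [0.994, 0.105, 0.002, -0.001]
contact_force: [-2.1, 1.6, 7.0]
gripper_width: 38.8
grasp_force: 62.9
```

```bash
python3 -m handwheel '[[0,0,-0.05,0,0,0,-1],[0,0,-0.1,0,0,0,-1],[0,0,-0.15,0,0,0,-1],[0,0,-0.2,0,0,0,-1],[0,0,-0.22,0,0,0,-1],[0,0,-0.22,0,0,0,-1]]'
python3 -c "
from h import *
delta(bay([0,0,110]),toolbay()); print(bay([0,0,110]))"
```

```text
clock: 3.2
position: [465.6, 321.5, 250.8]
ee_rot: [0.995, 0.104, 0.001, -0.002]
contact_force: [0.2, -0.6, -2.2]
gripper_width: 39.1
grasp_force: 62.1
shift m [-0.0127  0.2798  0.0388] rot [-0.0952  0.5155  0.3412]
[511.34869883  45.24956776 211.06279442]
```

```bash
python3 -m handwheel '[[-0.003,0.05,0,-0.019,0.103,0.068,-1],[-0.005,0.1,0,-0.038,0.206,0.136,-1],[-0.008,0.15,0,-0.057,0.309,0.205,-1],[-0.01,0.2,0.01,-0.076,0.412,0.273,-1],[-0.012,0.25,0.03,-0.095,0.515,0.341,-1],[-0.0127,0.28,0.0388,-0.095,0.515,0.341,-1],[-0.0127,0.28,0.0388,-0.095,0.515,0.341,-1],[-0.0127,0.28,0.0388,-0.095,0.515,0.341,-1]]'
python3 - <<'E'
from h import *
delta(bay([0,0,65]),toolbay())
ims=[]
for n in("side","top"):
    p,d=get_image(n); np.savez(f"{n}2.npz",p=p,d=d); u=proj(n,[bay([0,0,30])])[0].astype(int)
    v=u[1]; c=p[max(0,v-75):v+75,u[0]-100:u[0]+100]; ims.append(cv2.resize(c,(400,300)))
cv2.imwrite("pics/d.png",np.hstack(ims))
E
```

```text
clock: 4.2
position: [510.8, 44.3, 209.3]
ee_rot: [0.964, -0.068, 0.256, 0.02]
contact_force: [-0.1, -0.0, -0.9]
gripper_width: 39.1
grasp_force: 61.9
shift m [ 0.0014 -0.0011  0.0436] rot [0.0037 0.0039 0.0022]
```

View pics/d.png

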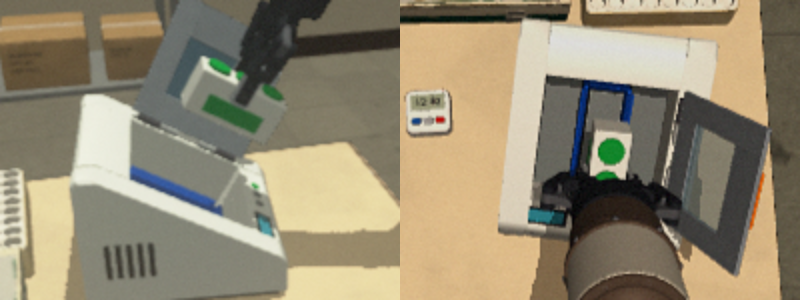

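The gripper holds the cassette upright to the slope, above the bay. In the top half the rear cap is at (611,152) and the guide's rear end at (610,88). Next I compare the cap and the guides in the same camera.

Run:
```python
from h import *
s=read_state(); B=bayR(); print("tcp bay",B.T@(s["position"]-BC))
for n in("side","top"):
    D=np.load(n+"2.npz");p,d=D["p"],D["d"];C=cloud(n,d);hsv=cv2.cvtColor(p,cv2.COLOR_BGR2HSV)
    L=(C-BC)@B
    g=cv2.inRange(hsv,(50,120,60),(75,255,255)); g[(abs(L[...,0])>90)|(abs(L[...,1])>50)|(L[...,2]<20)]=0
    k,l,st,c=cv2.connectedComponentsWithStats(g)
    for i in range(1,k):
        if st[i,4]>15: print(n,"green",st[i],np.median(L[l==i],0).round(1))
    D=np.load(n+"0.npz");p,d=D["p"],D["d"];C=cloud(n,d);hsv=cv2.cvtColor(p,cv2.COLOR_BGR2HSV); L=(C-BC)@B
    b=(cv2.inRange(hsv,(108,130,40),(125,255,255))>0)&(abs(L[...,0])<85)&(abs(L[...,1])<60)
    q=L[b&(L[...,2]>-42)]; print(n,"blue",np.percentile(q,[1,10,50,90,99],axis=0).round(1).tolist())
    if n=="top":
        for sg in(1,-1):
            w=q[(q[:,1]*sg>10)&(abs(q[:,0])<50)]; print(sg,len(w),np.percentile(w[:,1],[2,50,98]),np.polyfit(w[:,0],w[:,1],1))
```

```text
tcp bay [ -0.28835278   0.59408263 109.25896197]
side green [217 106  10   8  51] [ 33.8   6.2 137.5]
side green [244 120   9   7  31] [-34.9   7.9 137.9]
side green [214 125  28  18 211] [-2.1 19.1 96.9]
side blue [[-64.4, -34.2, -41.8], [-55.7, -31.2, -41.4], [-3.3, -28.9, -40.1], [45.9, -26.2, -38.5], [56.1, -4.2, -37.9]]
top green [305 157  13  13 131] [ 32.3  -0.5 138.1]
top green [304 174  11   4  33] [  6.3   1.8 138.6]
top blue [[-66.0, -35.3, -42.0], [-62.4, -33.8, -41.5], [-1.2, -4.7, -38.7], [61.6, 26.9, -36.2], [65.6, 28.3, -34.0]]
1 92 [21.32607175 25.53414901 28.35198355] [3.46786231e-03 2.54731105e+01]
-1 99 [-35.3142168  -32.41670584 -28.4925935 ] [-1.40963737e-03 -3.22746312e+01]
```

```bash
sed -i 's/^def bay(p).*/def bay(p): return BC+bayR()@(np.array(p,float)+[1,-3,0])/' h.py; python3 -c "
from h import *
delta(bay([0,0,0]),toolbay())"
```

```text
shift m [0.0015 0.0034 0.1093] rot [0.0018 0.0021 0.0036]
```

```bash
python3 -m handwheel '[[0.0015,0.0034,0.04,0,0,0.002,-1],[0.0015,0.0034,0.08,0,0,0.002,-1],[0.0015,0.0034,0.1,0,0,0.002,-1],[0.0015,0.0034,0.107,0,0,0.002,-1],[0.0015,0.0034,0.107,0,0,0.002,-1]]'
python3 - <<'E'
from h import *
B=bayR(); print("tcp bay",B.T@(read_state()["position"]-BC))
ims=[]
for n in("side","top"):
    p,d=get_image(n); np.savez(f"{n}3.npz",p=p,d=d); u=proj(n,[bay([0,0,0])])[0].astype(int)
    v=u[1]; c=p[v-45:v+45,u[0]-60:u[0]+60]; ims.append(cv2.resize(c,(400,300),interpolation=cv2.INTER_CUBIC))
    C=cloud(n,d);hsv=cv2.cvtColor(p,cv2.COLOR_BGR2HSV); L=(C-BC)@B
    g=cv2.inRange(hsv,(50,120,60),(75,255,255)); g[(abs(L[...,0])>90)|(abs(L[...,1])>50)|(L[...,2]<0)]=0
    k,l,st,c=cv2.connectedComponentsWithStats(g)
    for i in range(1,k):
        if st[i,4]>15: print(n,"green",st[i],np.median(L[l==i],0).round(1))
cv2.imwrite("pics/e.png",np.hstack(ims))
E
```

```text
clock: 4.92
position: [566.6, 50.2, 125.9]
ee_rot: [0.964, -0.075, 0.251, 0.046]
contact_force: [-0.9, 1.4, -1.3]
gripper_width: 38.8
grasp_force: 62.9
tcp bay [ 4.18825406 12.71430036  9.26328533]
side green [195 144  10   8  51] [38.4 20.8 37.8]
side green [223 157   8   6  31] [-34.4  23.2  38.5]
top green [297 143  12  12 109] [37.3 14.6 39.2]
```

View pics/e.png

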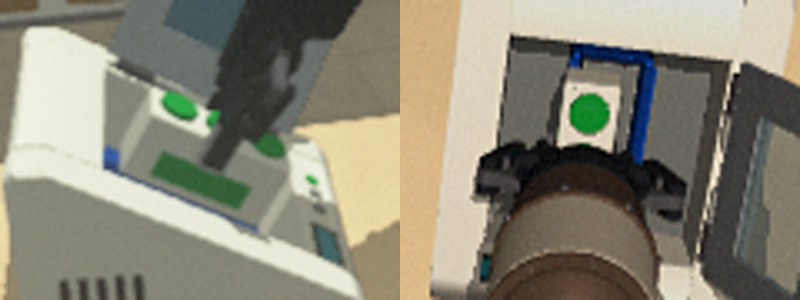

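The image shows the cassette above the guides but shifted to the left (+y) by about 12 mm: in the top half the cap is at (590,113) and the guide's rear end is centred at about (613,52). The arm did not reach its target, so I check the joints.

```bash
python3 -c "
from h import *
s=read_state();print(s['clock'],s['joints'].round(3),s['joint_vel'].round(3),s['position'],s['contact_force']); delta(bay([0,0,0]),toolbay())"
```

```text
5.025 [ 0.034  0.22  -0.926  2.053 -0.16  -0.636] [ 0.01  -0.022 -0.005  0.001 -0.003 -0.009] [566.03114469  51.70427036 127.54155282] [ 0.58282662  0.21421559 -1.189584  ]
shift m [-0.0033  0.0164  0.012 ] rot [0.0557 0.0084 0.0063]
```

Joints 4 and 5 are at their limits: the forearm is nearly in line with the tool here. I'll set the cassette down and regrip it with the tool pitched about 26° about the grip axis, so the tool is near vertical at the bay.

```bash
python3 -m handwheel '[[0,0,-0.05,0,0,0,-1],[0,0,-0.1,0,0,0,-1],[0,0,-0.12,0,0,0,-1],[0,0,-0.12,0,0,0,-1]]'; python3 -c "
from h import *
s=read_state();print(s['joints'].round(3)); delta([450,250,240],down(0))"
```

```text
clock: 5.52
position: [525.4, 62.9, 230.6]
ee_rot: [0.96, -0.076, 0.265, 0.051]
contact_force: [0.9, -0.4, 0.1]
gripper_width: 38.8
grasp_force: 63.1
[ 0.512  0.016 -0.859  0.945 -0.468  0.09 ]
shift m [-0.0812 -0.1705 -0.0716] rot [ 0.103  -0.5375 -0.1534]
```

```bash
python3 -m handwheel '[[-0.016,-0.034,-0.02,0.02,-0.108,-0.031,-1],[-0.032,-0.068,-0.04,0.04,-0.215,-0.062,-1],[-0.05,-0.102,-0.055,0.06,-0.32,-0.09,-1],[-0.065,-0.136,-0.065,0.08,-0.43,-0.12,-1],[-0.081,-0.17,-0.072,0.103,-0.5375,-0.153,-1],[-0.081,-0.17,-0.072,0.103,-0.5375,-0.153,-1],[-0.081,-0.17,-0.072,0.103,-0.5375,-0.153,-1]]'; python3 -c "
from h import *
s=read_state();print(s['joints'].round(3)); delta([450,250,31],down(0))"
```

```text
clock: 6.4
position: [450.9, 248.0, 238.8]
ee_rot: [1.0, -0.002, -0.0, 0.0]
contact_force: [-0.1, -0.4, -1.2]
gripper_width: 38.9
grasp_force: 63.1
[ 0.819  0.191 -0.247  0.    -1.134  0.749]
shift m [-0.0009 -0.0021  0.2078] rot [ 0.0007  0.0003 -0.0034]
```

```bash
python3 -m handwheel '[[0,0,0.06,0,0,0,-1],[0,0,0.12,0,0,0,-1],[0,0,0.17,0,0,0,-1],[0,0,0.195,0,0,0,-1],[0,0,0.207,0,0,0,-1],[0,0,0.208,0,0,0,-1],[0,0,0.208,0,0,0,1],[0,0,0.208,0,0,0,1],[0,0,0.208,0,0,0,1],[0,0,0.208,0,0,0,1]]'
python3 - <<'E'
from h import *
a=np.radians(26)
def Rc(): return down(0)@R.from_rotvec([0,-a,0]).as_matrix()
print(Rc()[:,2])
s=read_state(); p=s["position"]; print(p)
t=Rc()[:,2]; P=np.array([p[0],p[1],p[2]-31+50])+19*t; P[2]=max(P[2],30)
print(P); delta(P,Rc()); delta(P-60*t,Rc())
E
```

```text
clock: 7.65
position: [451.4, 247.7, 30.4]
ee_rot: [1.0, -0.003, -0.001, 0.0]
contact_force: [-0.4, 0.3, -0.7]
gripper_width: 85.3
grasp_force: 0.0
[-0.43837115  0.         -0.89879405]
[451.39462635 247.67151092  30.37915221]
[443.06557456 247.67151092  32.30206533]
shift m [-0.0083  0.0001 -0.0019] rot [-0.0013 -0.4525 -0.0067]
shift m [ 0.0179 -0.0001 -0.0559] rot [-0.0013 -0.4525 -0.0067]
```

```bash
python3 -m handwheel '[[0.009,0,-0.03,0,-0.15,0,1],[0.018,0,-0.056,0,-0.3,0,1],[0.018,0,-0.056,0,-0.4525,0,1],[0.005,0,-0.03,0,-0.4525,0,1],[-0.008,0,-0.002,0,-0.4525,0,1],[-0.008,0,-0.002,0,-0.4525,0,1],[-0.008,0,-0.002,0,-0.4525,0,-1],[-0.008,0,-0.002,0,-0.4525,0,-1],[-0.008,0,-0.002,0,-0.4525,0,-1],[-0.008,0,-0.002,0,-0.4525,0,-1]]'; python3 -m handwheel '[[-0.008,0,-0.002,0,0,0,-1]]' --help 2>/dev/null | head -0; python3 -c "
from h import *
s=read_state();print(s['clock'],s['joints'].round(3),s['position'],s['gripper_width'],s['grasp_force'],s['ee_rot'])"
```

```text
clock: 8.9
position: [444.6, 248.3, 33.4]
ee_rot: [0.975, -0.003, -0.224, -0.001]
contact_force: [1.7, 2.3, 4.7]
gripper_width: 39.1
grasp_force: 62.0
8.9 [ 0.654  0.618 -0.127 -0.291 -1.205  1.068] [444.59519897 248.26181189  33.3858823 ] 39.082434575626195 61.961424350738525 [ 0.97466071 -0.00299667 -0.22366503 -0.00121716]
```

```bash
cat >> h.py <<'E'
G_R=R.from_quat([0.97466071,-0.00299667,-0.22366503,-0.00121716]).as_matrix(); G_p=np.array([444.595,248.26,33.39])-np.array([451.4,248.0,0])
def cass(pb):  # cassette underside at pb in bay frame -> tool pose
    B=bayR(); return bay(pb)+B@G_p, B@G_R
E
python3 -m handwheel '[[-0.025,0,-0.05,0,0,0,-1],[-0.05,0,-0.1,0,0,0,-1],[-0.075,0,-0.15,0,0,0,-1],[-0.1,0,-0.2,0,0,0,-1],[-0.1,0,-0.2,0,0,0,-1]]';python3 -c "
from h import *
P,Q=cass([0,0,60]);print(P,Q[:,2]); delta(P,Q)"
```

```text
clock: 9.52
position: [442.8, 248.6, 260.4]
ee_rot: [0.975, -0.003, -0.221, -0.003]
contact_force: [-0.2, 0.4, -2.3]
gripper_width: 38.9
grasp_force: 61.4
[514.2076523   42.07506779 193.77561246] [ 0.07219696 -0.0065246  -0.99736905]
shift m [0.0938 0.2064 0.0278] rot [0.0248 0.5172 0.1392]
```

```bash
python3 -m handwheel '[[0.02,0.04,-0.01,0.005,0.1,0.028,-1],[0.04,0.08,-0.02,0.01,0.2,0.056,-1],[0.06,0.12,-0.02,0.015,0.3,0.084,-1],[0.08,0.165,0,0.02,0.41,0.11,-1],[0.094,0.206,0.028,0.025,0.517,0.139,-1],[0.094,0.206,0.028,0.025,0.517,0.139,-1],[0.094,0.206,0.028,0.025,0.517,0.139,-1]]'
python3 - <<'E'
from h import *
B=bayR();s=read_state();print(s["joints"].round(3))
ims=[]
for n in("side","top"):
    p,d=get_image(n); np.savez(f"{n}4.npz",p=p,d=d)
    C=cloud(n,d);hsv=cv2.cvtColor(p,cv2.COLOR_BGR2HSV); L=(C-BC)@B
    g=cv2.inRange(hsv,(50,120,60),(75,255,255)); g[(abs(L[...,0])>90)|(abs(L[...,1])>50)|(L[...,2]<0)]=0
    k,l,st,c=cv2.connectedComponentsWithStats(g)
    for i in range(1,k):
        if st[i,4]>15: print(n,"green",st[i],np.median(L[l==i],0).round(1))
P,Q=cass([0,0,60]); print(B.T@(s["position"]-P)); P,Q=cass([0,0,-34]);delta(P,Q)
E
```

```text
clock: 10.4
position: [511.5, 40.9, 188.7]
ee_rot: [0.997, -0.073, 0.031, 0.004]
contact_force: [0.6, 0.3, -0.7]
gripper_width: 38.8
grasp_force: 61.3
[ 0.419  0.203 -0.385  0.046 -0.932  0.979]
side green [213 114  10   7  45] [ 31.2   3.7 116.5]
side green [240 127   9   7  40] [-38.3   3.7 117.2]
side green [210 133  28  17 185] [-2.3 15.6 75.8]
top green [301 188  13  11  98] [-40.6  -5.5 117.8]
[-4.68940738 -1.50331932 -3.14631975]
shift m [ 0.043  -0.0006  0.0805] rot [0.0062 0.0074 0.0009]
```

```bash
python3 -m handwheel '[[0.016,0,0.03,0.006,0.007,0,-1],[0.031,0,0.06,0.006,0.007,0,-1],[0.043,0,0.08,0.006,0.007,0,-1],[0.043,0,0.08,0.006,0.007,0,-1],[0.043,0,0.08,0.006,0.007,0,-1],[0.043,0,0.08,0.006,0.007,0,-1]]'
python3 - <<'E'
from h import *
B=bayR();s=read_state();print(s["joints"].round(3))
ims=[]
for n in("side","top"):
    p,d=get_image(n); np.savez(f"{n}5.npz",p=p,d=d);u=proj(n,[bay([0,0,0])])[0].astype(int)
    v=u[1]; c=p[v-45:v+45,u[0]-60:u[0]+60]; ims.append(cv2.resize(c,(400,300),interpolation=cv2.INTER_CUBIC))
    C=cloud(n,d);hsv=cv2.cvtColor(p,cv2.COLOR_BGR2HSV); L=(C-BC)@B
    g=cv2.inRange(hsv,(50,120,60),(75,255,255)); g[(abs(L[...,0])>90)|(abs(L[...,1])>50)|(L[...,2]<0)]=0
    k,l,st,c=cv2.connectedComponentsWithStats(g)
    for i in range(1,k):
        if st[i,4]>15: print(n,"green",st[i],np.median(L[l==i],0).round(1))
cv2.imwrite("pics/f.png",np.hstack(ims))
s=read_state();P,Q=cass([0,0,-34]); print(B.T@(s["position"]-P)); P,Q=cass([0,0,-50]);delta(P,Q)
E
```

```text
clock: 11.25
position: [559.8, 34.5, 113.7]
ee_rot: [0.997, -0.073, 0.037, 0.001]
contact_force: [0.0, -1.2, -0.9]
gripper_width: 38.7
grasp_force: 61.4
[ 0.368  0.359 -0.38   0.047 -0.766  1.025]
side green [194 145  10   7  37] [36.6  3.5 27.9]
side green [220 156   9   7  39] [-33.4   3.3  27.7]
top green [300 173  12  11  95] [-35.8  -4.6  27.9]
[-0.22914813 -1.20303748  1.47701152]
shift m [ 0.0078 -0.0012  0.0156] rot [ 0.     -0.0003  0.0008]
```

View pics/f.png

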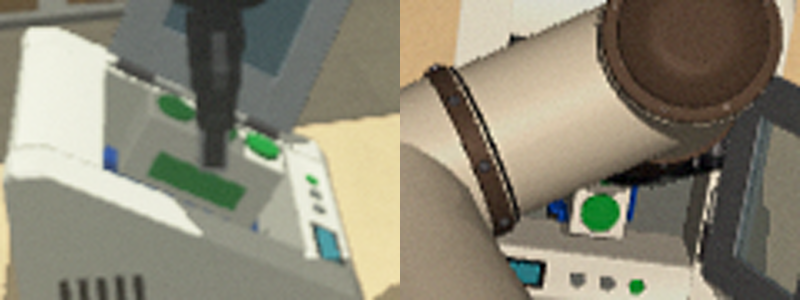

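The cassette is just above the guides. In the top half its front cap is at (601,212), with blue guide visible on both sides at (557,207) and (632,205), so it is within the flare. I go in.

```bash
python3 -m handwheel '[[0.002,-0.0012,0.004,0,0,0,-1],[0.004,-0.0012,0.008,0,0,0,-1],[0.006,-0.0012,0.012,0,0,0,-1],[0.008,-0.0012,0.0156,0,0,0,-1],[0.008,-0.0012,0.0156,0,0,0,-1]]'
python3 - <<'E'
from h import *
B=bayR();s=read_state();P,Q=cass([0,0,-50]); print(B.T@(s["position"]-P),B.T@s["contact_force"]);delta(P,Q);P,Q=cass([0,0,-64]);delta(P,Q)
E
```

```text
clock: 11.98
position: [568.6, 33.8, 96.9]
ee_rot: [0.997, -0.073, 0.035, 0.001]
contact_force: [0.4, -0.2, -1.1]
gripper_width: 38.9
grasp_force: 61.4
[-0.83138375 -0.51209916 -1.40283121] [-0.17967463 -0.10716683 -1.16102411]
shift m [ 0.0001 -0.0005 -0.0016] rot [0.0015 0.0023 0.0003]
shift m [ 0.0063 -0.0005  0.011 ] rot [0.0015 0.0023 0.0003]
```

```bash
python3 -m handwheel '[[0.001,0,0.003,0,0,0,-1],[0.002,0,0.005,0,0,0,-1],[0.003,0,0.007,0,0,0,-1],[0.004,0,0.009,0,0,0,-1],[0.005,0,0.011,0,0,0,-1],[0.006,0,0.013,0,0,0,-1],[0.006,0,0.013,0,0,0,-1]]'
python3 - <<'E'
from h import *
B=bayR();s=read_state();P,Q=cass([0,0,-64]); print(B.T@(s["position"]-P),B.T@s["contact_force"]);delta(P,Q)
E
```

```text
clock: 12.85
position: [575.0, 33.0, 86.0]
ee_rot: [0.997, -0.073, 0.035, 0.001]
contact_force: [-5.0, 0.4, 6.9]
gripper_width: 39.0
grasp_force: 62.4
[-0.6053343  -0.42458665 -0.05553665] [-0.83524521 -0.2608424   8.49191664]
shift m [ 0.0005 -0.0004 -0.0003] rot [0.0012 0.0017 0.0006]
```

```bash
python3 -m handwheel '[[0.0005,0,0.001,0,0,0,-1],[0.001,0,0.002,0,0,0,-1],[0.0015,0,0.003,0,0,0,-1],[0.002,0,0.004,0,0,0,-1],[0.002,0,0.004,0,0,0,-1]]'
python3 - <<'E'
from h import *
B=bayR();s=read_state();P,Q=cass([0,0,-64]); print(B.T@(s["position"]-P),B.T@s["contact_force"])
E
```

```text
clock: 13.48
position: [575.7, 32.9, 85.0]
ee_rot: [0.997, -0.073, 0.034, 0.001]
contact_force: [-16.1, 4.3, 25.7]
gripper_width: 39.1
grasp_force: 64.9
[-0.55875944 -0.45183372 -1.31351641] [-1.46356042  2.01474531 30.50225417]
```

```bash
python3 -m handwheel '[[0,0,0,0,0,0,1],[0,0,0,0,0,0,1],[0,0,0,0,0,0,1],[-0.022,0,-0.045,0,0,0,1],[-0.044,0,-0.09,0,0,0,1],[-0.09,0,-0.13,0,0,0,1],[-0.13,0,-0.15,0,0,0,1],[-0.13,0,-0.15,0,0,0,-1],[-0.13,0,-0.15,0,0,0,-1]]'
python3 - <<'E'
from h import *
B=bayR();ims=[]
for n in("side","top"):
    p,d=get_image(n); np.savez(f"{n}6.npz",p=p,d=d);u=proj(n,[bay([0,0,0])])[0].astype(int)
    v=u[1]; c=p[v-60:v+60,u[0]-80:u[0]+80]; ims.append(cv2.resize(c,(400,300),interpolation=cv2.INTER_CUBIC))
    C=cloud(n,d);hsv=cv2.cvtColor(p,cv2.COLOR_BGR2HSV); L=(C-BC)@B
    g=cv2.inRange(hsv,(50,120,60),(75,255,255)); g[(abs(L[...,0])>90)|(abs(L[...,1])>50)|(L[...,2]<-20)]=0
    k,l,st,c=cv2.connectedComponentsWithStats(g)
    for i in range(1,k):
        if st[i,4]>15: print(n,"green",st[i],np.median(L[l==i],0).round(1))
    f=(L[...,0]>85)&(L[...,0]<100)&(abs(L[...,1])<60); print("face z",np.median(L[f][:,2]))
cv2.imwrite("pics/g.png",np.hstack(ims)); s=read_state(); print(s["position"],s["gripper_width"],s["joints"].round(3))
E
```

```text
clock: 14.6
position: [439.2, 52.8, 221.3]
ee_rot: [0.997, -0.073, 0.036, 0.001]
contact_force: [-0.1, 0.0, 0.4]
gripper_width: 51.5
grasp_force: 0.0
side green [189 156  10   7  46] [33.   2.8 -5. ]
side green [202 162  10   7  43] [-1.7  3.5 -5. ]
side green [215 167   9   6  32] [-33.7   2.5  -4.9]
face z -183.4753570845617
top green [304 143  11  11  96] [30.8 -4.4 -4.8]
top green [302 157  11  10  89] [-3.3 -3.6 -4.8]
top green [300 171   8   7  33] [-33.    1.3  -4.8]
face z 475.82811631091886
[439.35628508  52.60741521 220.6610326 ] 36.17611560408316 [ 0.518  0.042 -0.491  0.05  -0.982  0.879]
```

View pics/g.png

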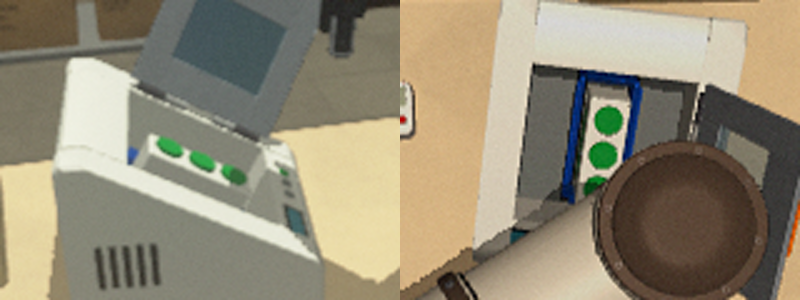

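The cassette sits in the guides with its cap tops at -5 mm in the bay frame, so it is home. In the side half the caps are at (170,147), (203,161) and (234,174), sunk in the bay. Now the hatch: refine its angle and plan the push points.

```bash
cat >> h.py <<'E'
def hp(th,r=135,x=-68,w=15):
    c=np.array([x,-84+r*np.cos(th)-3*np.sin(th)-w,5+r*np.sin(th)+3*np.cos(th)]); return c
def tsh(c,Rt=None):
    s=read_state(); R0=R.from_quat(s["ee_rot"]).as_matrix(); return (R0.T@(bay(c)-s["position"])/1000).round(4)
E
python3 - <<'E'
from h import *
B=bayR();D=np.load("side6.npz");C=cloud("side",D["d"]);L=(C-BC)@B-[1,-3,0]
m=(L[...,2]>20)&(L[...,2]<160)&(L[...,1]<-80)&(L[...,1]>-170)&(abs(L[...,0])<75)
H=L[m]; print(len(H),np.polyfit(H[:,2],H[:,1],1)); th=np.pi/2-np.arctan(np.polyfit(H[:,2],H[:,1],1)[0]); print("theta",th, "y at z=5",np.polyval(np.polyfit(H[:,2],H[:,1],1),5))
print("start",bay([-68,-185,140])); print(tsh([-68,-185,140]), tsh([-68,-185,230]))
s=read_state();R0=R.from_quat(s["ee_rot"]).as_matrix();a=B.T@R0;print((R0.T@B).round(3))
for t in(1.57,1.2,.9,.6,.3,.1,0): print(t,hp(t).round(1))
E
```

```text
3284 [ -0.39458631 -79.65640114]
theta 1.9466270321077324 y at z=5 -81.62933267402316
start [ 412.56407461 -130.58575031  203.54355653]
[-0.0009  0.1852  0.0167] [-0.0404  0.1853 -0.0642]
[[ 0.899 -0.005 -0.438]
 [-0.006 -1.     0.001]
 [-0.438  0.002 -0.899]]
1.57 [ -68.  -101.9  140. ]
1.2 [-68.  -52.9 131.9]
0.9 [-68.  -17.4 112.6]
0.6 [-68.   10.7  83.7]
0.3 [-68.   29.1  47.8]
0.1 [-68.   35.   21.5]
0 [-68.  36.   8.]
```

```bash
python3 -m handwheel '[[-0.04,0,-0.064,0,0,0,-1],[-0.04,0.03,-0.075,0,0,0,-1],[-0.04,0.09,-0.07,0,0,0,-1],[-0.04,0.15,-0.064,0,0,0,-1],[-0.04,0.19,-0.064,0,0,0,-1],[-0.04,0.19,-0.064,0,0,0,-1],[-0.02,0.19,-0.024,0,0,0,-1],[0,0.19,0.012,0,0,0,-1],[0,0.19,0.017,0,0,0,-1],[0,0.19,0.017,0,0,0,-1]]'
python3 - <<'E'
from h import *
B=bayR();s=read_state();print(s["joints"].round(3),"bay",B.T@(s["position"]-bay([0,0,0])),s["contact_force"]); print(tsh(hp(1.57)))
ims=[]
for n in("side","top"):
    p,d=get_image(n);u=proj(n,[bay([0,-100,100])])[0].astype(int)
    v=max(u[1],75); c=p[v-75:v+75,u[0]-100:u[0]+100]; ims.append(cv2.resize(c,(400,300),interpolation=cv2.INTER_CUBIC))
cv2.imwrite("pics/h.png",np.hstack(ims))
E
```

```text
clock: 15.95
position: [412.6, -135.1, 203.7]
ee_rot: [0.997, -0.073, 0.035, 0.001]
contact_force: [-0.3, 0.4, -0.5]
gripper_width: 0.0
grasp_force: 0.0
[ 0.07   0.044 -0.523  0.015 -0.936  1.347] bay [ -67.393512   -189.46561091  139.77297391] [-0.29884013  0.39117133 -0.5446881 ]
[-0.001  -0.0876  0.0002]
```

View pics/h.png

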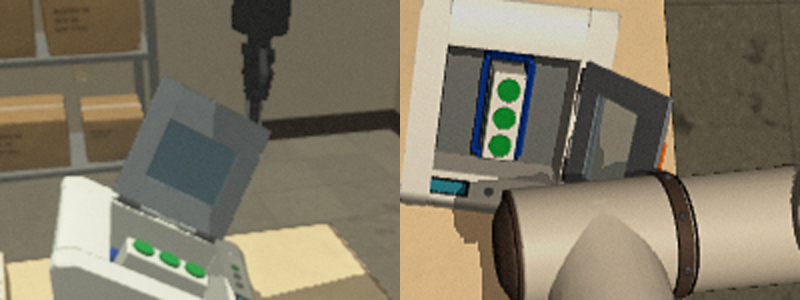

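The closed fingers are behind the hatch near its lower corner (side half, 258,115), and the cassette caps sit in the guides. Sweep the hatch over, watching the force.

```bash
python3 -m handwheel '[[0,-0.015,0,0,0,0,-1],[0,-0.03,0,0,0,0,-1],[0,-0.045,0,0,0,0,-1],[0,-0.06,0,0,0,0,-1],[0,-0.075,0,0,0,0,-1],[0,-0.09,0,0,0,0,-1],[0,-0.09,0,0,0,0,-1]]'
python3 - <<'E'
from h import *
B=bayR();s=read_state();print("bay",B.T@(s["position"]-bay([0,0,0])),B.T@s["contact_force"])
for t in(1.4,1.2,1,.8,.6,.4,.2):print(t,tsh(hp(t)))
E
```

```text
clock: 16.92
position: [425.8, -45.7, 205.5]
ee_rot: [0.997, -0.072, 0.037, 0.001]
contact_force: [0.1, 0.3, -0.2]
gripper_width: 0.1
grasp_force: 0.0
bay [-65.98138098 -99.06488743 141.12594099] [-0.04232904  0.31956535 -0.23096163]
1.4 [-0.0008 -0.02    0.0033]
1.2 [ 0.002  -0.0462  0.0094]
1 [ 0.0071 -0.0704  0.02  ]
0.8 [ 0.0141 -0.0919  0.0347]
0.6 [ 0.0228 -0.1097  0.053 ]
0.4 [ 0.0329 -0.123   0.0741]
0.2 [ 0.044  -0.1315  0.0972]
```

```bash
python3 -m handwheel '[[-0.001,-0.02,0.003,0,0,0,-1],[0,-0.033,0.006,0,0,0,-1],[0.002,-0.046,0.009,0,0,0,-1],[0.004,-0.058,0.014,0,0,0,-1],[0.007,-0.07,0.02,0,0,0,-1],[0.007,-0.07,0.02,0,0,0,-1]]'
python3 - <<'E'
from h import *
B=bayR();s=read_state();print("bay",B.T@(s["position"]-bay([0,0,0])),B.T@s["contact_force"])
for t in(.8,.6,.4,.2,.1):print(t,tsh(hp(t)))
p,d=get_image("side");C=cloud("side",d);L=(C-BC)@B-[1,-3,0]
m=(L[...,2]>35)&(L[...,2]<110)&(L[...,1]<70)&(L[...,1]>-170)&(L[...,0]<75)&(L[...,0]>0)
H=L[m]; f=np.polyfit(H[:,2],H[:,1],1); print(len(H),"theta",np.pi/2-np.arctan(f[0]),np.polyval(f,5),np.std(H[:,1]-np.polyval(f,H[:,2])))
E
```

```text
clock: 17.68
position: [444.2, 22.6, 184.1]
ee_rot: [0.997, -0.072, 0.035, 0.001]
contact_force: [-0.1, -0.5, 0.2]
gripper_width: -0.2
grasp_force: 0.0
bay [-69.25922514 -28.8880379  118.26747173] [ 0.10662085 -0.54129247  0.22238433]
0.8 [ 0.0073 -0.0218  0.0124]
0.6 [ 0.0161 -0.0396  0.0306]
0.4 [ 0.0263 -0.053   0.0517]
0.2 [ 0.0375 -0.0615  0.0747]
0.1 [ 0.0433 -0.0639  0.0866]
701 theta 1.0264912384492142 -81.10098322433741 1.462660474180702
```

```bash
python3 -m handwheel '[[0.003,-0.011,0.006,0,0,0,-1],[0.007,-0.022,0.0125,0,0,0,-1],[0.011,-0.031,0.021,0,0,0,-1],[0.016,-0.04,0.031,0,0,0,-1],[0.021,-0.047,0.041,0,0,0,-1],[0.026,-0.053,0.052,0,0,0,-1],[0.032,-0.057,0.063,0,0,0,-1],[0.0375,-0.0615,0.075,0,0,0,-1],[0.0375,-0.0615,0.075,0,0,0,-1]]'
python3 - <<'E'
from h import *
B=bayR();s=read_state();print("bay",B.T@(s["position"]-bay([0,0,0])),B.T@s["contact_force"])
for t in(.1,.0,-.03):print(t,tsh(hp(t)))
E
```

```text
clock: 18.85
position: [495.2, 76.4, 111.7]
ee_rot: [0.997, -0.073, 0.035, 0.002]
contact_force: [-0.2, 0.7, -0.2]
gripper_width: 0.1
grasp_force: 0.0
bay [-68.32651497  31.54873766  34.08094467] [-0.38705417  0.61482185 -0.01028682]
0.1 [ 0.0058 -0.0035  0.0112]
0.0 [ 0.0117 -0.0045  0.0233]
-0.03 [ 0.0135 -0.0045  0.0269]
```

```bash
python3 -m handwheel '[[0.003,-0.003,0.006,0,0,0,-1],[0.005,-0.0035,0.01,0,0,0,-1],[0.007,-0.0035,0.014,0,0,0,-1],[0.009,-0.004,0.018,0,0,0,-1],[0.009,-0.004,0.018,0,0,0,-1]]'
python3 - <<'E'
from h import *
B=bayR();s=read_state();print("bay",B.T@(s["position"]-bay([0,0,0])),B.T@s["contact_force"])
E
```

```text
clock: 19.48
position: [506.2, 79.1, 95.4]
ee_rot: [0.997, -0.073, 0.036, 0.001]
contact_force: [-1.0, -0.5, 0.5]
gripper_width: -0.2
grasp_force: 0.0
bay [-67.34216196  35.80054539  14.78436964] [-0.55318668 -0.65163982  0.94502819]
```

```bash
python3 -m handwheel '[[0.001,0,0.002,0,0,0,-1],[0.002,0,0.004,0,0,0,-1],[0.003,0,0.006,0,0,0,-1],[0.003,0,0.006,0,0,0,-1]]'
python3 - <<'E'
from h import *
B=bayR();s=read_state();print("bay",B.T@(s["position"]-bay([0,0,0])),B.T@s["contact_force"])
E
```

```text
clock: 19.98
position: [508.8, 78.8, 91.2]
ee_rot: [0.997, -0.073, 0.035, 0.001]
contact_force: [-7.1, 1.8, 12.3]
gripper_width: -0.0
grasp_force: 7.2
bay [-67.17380276  35.8663614    9.84093179] [-0.12394126  0.78110269 14.30919   ]
```

```bash
python3 -m handwheel '[[-0.022,0,-0.044,0,0,0,-1],[-0.07,0,-0.08,0,0,0,-1],[-0.11,0,-0.1,0,0,0,-1],[-0.11,0,-0.1,0,0,0,-1]]'
python3 - <<'E'
from h import *
B=bayR();s=read_state();print("bay",B.T@(s["position"]-bay([0,0,0])))
ims=[]
for n in("side","top"):
    p,d=get_image(n); np.savez(f"{n}9.npz",p=p,d=d);u=proj(n,[bay([0,0,0])])[0].astype(int)
    v=u[1]; c=p[v-60:v+60,u[0]-80:u[0]+80]; ims.append(cv2.resize(c,(400,300),interpolation=cv2.INTER_CUBIC))
    C=cloud(n,d);hsv=cv2.cvtColor(p,cv2.COLOR_BGR2HSV);L=(C-BC)@B-[1,-3,0]
    o=(cv2.inRange(hsv,(5,150,80),(18,255,255))>0)&(abs(L[...,0])<80)&(abs(L[...,1]-60)<40)
    q=L[o]; print(n,"orange",len(q),np.median(q,0).round(1),np.percentile(q,[3,97],axis=0).round(1).tolist())
    m=(abs(L[...,2]-8)<12)&(L[...,0]>5)&(L[...,0]<70)&(L[...,1]>-70)&(L[...,1]<40); H=L[m]; f=np.polyfit(H[:,1],H[:,2],1); print(len(H),"hatch slope",f)
cv2.imwrite("pics/i.png",np.hstack(ims))
E
```

```text
clock: 20.48
position: [392.4, 95.5, 183.4]
ee_rot: [0.997, -0.072, 0.037, -0.0]
contact_force: [1.2, -0.1, 0.3]
gripper_width: -0.1
grasp_force: 0.0
bay [-122.94111268   35.98325766  148.43440134]
side orange 192 [ 1.8 69.6 16.9] [[-28.3, 54.7, 9.3], [28.9, 73.2, 19.3]]
478 hatch slope [-0.00797083  6.58727575]
top orange 248 [ 1.3 58.8 18.2] [[-29.6, 47.6, 12.3], [29.0, 69.8, 21.2]]
1275 hatch slope [-0.00729242  6.31945455]
```

View pics/i.png

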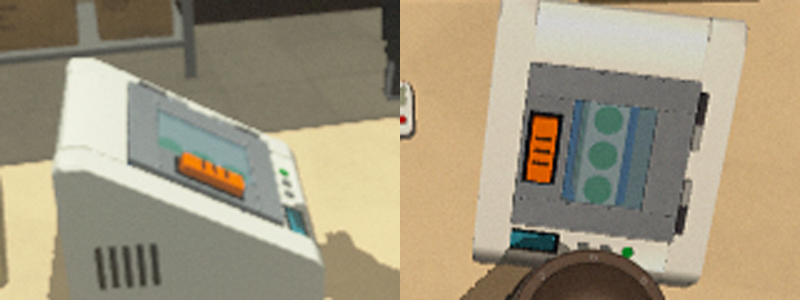

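The hatch is shut flush. In the top half the orange catch is at (542,148), still raised, with the cassette showing through the window. Press the catch.

```bash
python3 -c "
from h import *
print(tsh([-8,59,70]),tsh([-8,59,32]),tsh([-8,59,24]),tsh([-8,59,16]))"
```

```text
[ 0.1361 -0.0232  0.0193] [ 0.1527 -0.0231  0.0535] [ 0.1562 -0.0231  0.0607] [ 0.1597 -0.0231  0.0679]
```

```bash
python3 -m handwheel '[[0.05,-0.01,0,0,0,0,-1],[0.1,-0.023,0,0,0,0,-1],[0.136,-0.023,0.019,0,0,0,-1],[0.136,-0.023,0.019,0,0,0,-1],[0.1527,-0.023,0.0535,0,0,0,-1],[0.1562,-0.023,0.0607,0,0,0,-1],[0.158,-0.023,0.0645,0,0,0,-1],[0.1597,-0.023,0.068,0,0,0,-1],[0.1597,-0.023,0.068,0,0,0,-1]]'
python3 - <<'E'
from h import *
B=bayR();s=read_state();print("bay",B.T@(s["position"]-bay([0,0,0])),B.T@s["contact_force"])
E
```

```text
clock: 21.7
position: [557.3, 93.7, 125.9]
ee_rot: [0.997, -0.073, 0.034, 0.002]
contact_force: [-4.3, -0.3, 2.0]
gripper_width: -0.2
grasp_force: 1.8
bay [-10.12626169  57.41229025  16.87608999] [-2.66184122 -0.87036191  3.87671221]
```

```bash
python3 -m handwheel '[[0.001,0,0.002,0,0,0,-1],[0.002,0,0.004,0,0,0,-1],[0.003,0,0.006,0,0,0,-1],[0.003,0,0.006,0,0,0,-1]]'
python3 - <<'E'
from h import *
B=bayR();s=read_state();print("bay",B.T@(s["position"]-bay([0,0,0])),B.T@s["contact_force"])
E
```

```text
clock: 22.2
position: [559.5, 93.3, 122.2]
ee_rot: [0.997, -0.073, 0.033, 0.002]
contact_force: [-13.6, 1.4, 16.0]
gripper_width: 0.0
grasp_force: 10.5
bay [-10.05269754  57.37047621  12.56142244] [-3.80841599 -0.5621898  20.63401621]
```

```bash
python3 -m handwheel '[[0.0005,0,0.001,0,0,0,-1],[0.001,0,0.002,0,0,0,-1],[0.001,0,0.002,0,0,0,-1]]'; python3 -c "
from h import *
B=bayR();s=read_state();print('bay',B.T@(s['position']-bay([0,0,0])),B.T@s['contact_force'])"
python3 -m handwheel '[[-0.022,0,-0.044,0,0,0,-1],[-0.07,0,-0.08,0,0,0,-1],[-0.13,0,-0.1,0,0,0,-1],[-0.16,0,-0.1,0,0,0,-1],[-0.16,0,-0.1,0,0,0,-1]]'
python3 - <<'E'
from h import *
B=bayR()
for n in("side","top"):
    p,d=get_image(n)
    C=cloud(n,d);hsv=cv2.cvtColor(p,cv2.COLOR_BGR2HSV);L=(C-BC)@B-[1,-3,0]
    o=(cv2.inRange(hsv,(5,150,80),(18,255,255))>0)&(abs(L[...,0])<80)&(abs(L[...,1]-60)<40)
    q=L[o]; print(n,"orange",len(q),np.median(q,0).round(1),np.percentile(q,[3,97],axis=0).round(1).tolist())
    m=(abs(L[...,2]-8)<12)&(L[...,0]>5)&(L[...,0]<70)&(L[...,1]>-70)&(L[...,1]<40); H=L[m]; f=np.polyfit(H[:,1],H[:,2],1); print(len(H),"hatch slope",f)
E
```

```text
clock: 22.58
position: [559.7, 93.2, 121.9]
ee_rot: [0.997, -0.073, 0.033, 0.002]
contact_force: [-20.6, 3.2, 25.9]
gripper_width: -0.3
grasp_force: 16.7
bay [-9.99864845 57.30251008 12.20128826] [-5.14063848  0.25705227 32.85929176]
clock: 23.2
position: [397.5, 117.9, 207.6]
ee_rot: [0.997, -0.072, 0.037, -0.0]
contact_force: [0.9, -0.4, -0.4]
gripper_width: 0.0
grasp_force: 0.0
side orange 137 [ 1.  65.7 10.1] [[-29.4, 53.1, 8.1], [28.5, 74.4, 11.5]]
497 hatch slope [-0.00795614  6.58784031]
top orange 234 [ 0.3 58.8 10. ] [[-30.3, 47.7, 6.9], [28.3, 69.6, 12.7]]
1264 hatch slope [-5.59279696e-03  6.35317744e+00]
```

```bash
python3 -c "
from bench import *
print(job_done())"
```

```text
the job is handed in; nothing more can be done
None
```

The job is handed in: by my measurements the cassette is home in the guides, the hatch is shut and the catch is fully in. I never touched the timer, stapler or marker, and the robot's clock read about 23 s of the 51 s allowed; the hand-in returned no verdict.

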